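# Lock the wax-block mould for the next pour

### The job

Make the wax-block mould ready for the next pour: take the index pin from the wooden tool block, bring the pin holes of cover, cavity disc and base into line, and put the pin through all three until its collar sits flush on the cover. The cavity disc's hole is hidden under the cover, so feel for it gently and never force the pin; leave the lamp, the wax tooth and the cast blocks where they are.

Things in the scene. Friction and masses are not known exactly. Their poses are not given: they have to be found in the camera images.
- index_pin: Loose index pin, 70 g, standing upright with its steel shaft in the tool block. Origin: on its axis at the underside of its brass collar (22 mm across, 4 mm thick); z points up to the handle. Below the origin: round shaft, 10 mm diameter, 46 mm long, the last 6 mm a cone down to 5 mm across.
- pin_handle (a point): Where to grip the pin: on its axis, 27 mm over its origin, in the middle of the black grooved round handle (18 mm across, from 4 to 42 mm over the origin). Gripped here, fingertips 19 mm past the TCP clear the cover when the pin is home.
- pin_tip (a point): Centre of the pin's tip, 46 mm below the pin's origin on its axis.
- mould_base: Fixed base of the round wax-block mould, grey disc, 150 mm diameter, top face 20 mm over the surface. Origin: centre of its underside; z up; x points to its pin hole. It must not feel over 50 N in all contacts together, of which the weight of the discs on it is 6 to 10 N: move the pin slowly and stop on feeling 3 to 5 N. A red line down each rim marks the angle of that part's pin hole.
- base_pin_hole (a point): Centre of the mouth of the base's pin hole, in the base's top face, 56 mm from its axis; hole 12 mm across, 16 mm deep, upright.
- post_top (a point): Top of the base's steel centre post (18 mm across, 54 mm high). Two loose discs turn on it, 0.5 mm play, little friction: the cover and, under it, the aluminium cavity disc: 140 mm across, 23 mm thick, 0.4 to 0.65 kg, with a 12 mm pin hole 56 mm from the axis. The cavity disc's pose is not reported: its hole starts 8 to 32 degrees anticlockwise (from above) of the base's.
- mould_cover: Loose steel cover disc on the cavity disc, 140 mm across, 8 mm thick, 0.24 to 0.39 kg, top face 51 mm over the surface. Origin: on its axis at its underside; z up; x points to its pin hole. Starts 8 to 29 degrees clockwise (from above) of the base. Three larger holes (15 mm, 38 mm from the axis) are for pouring, not for the pin. A pin in its hole can swing it.
- cover_pin_hole (a point): Centre of the mouth of the cover's pin hole, in the cover's top face, 56 mm from the post's axis; the hole is 12 mm across and goes right through (8 mm); a red line lies beside it.
- tool_block: Fixed wooden tool block 40 x 76 x 50 mm (x, y, z) with two bores, 48 mm deep; the pin stands in the one at y = -19 mm with its collar on the block's top. Origin: centre of its underside, 2 mm over z = 0.
- spirit_lamp: Bystander: glass spirit lamp with a brass cap, 72 mm across, 79 mm high, loose. Origin: centre of its underside.
- pink_block: Bystander: cast pink wax block, 22 x 46 x 23 mm, loose. Origin: centre of its underside.
- white_block: Bystander: cast white wax block, 22 x 46 x 22 mm, loose. Origin: centre of its underside.
- wax_molar: Bystander: white carved molar on a small foot, 22 x 23 x 46 mm, loose. Origin: centre of its underside.
There are look-alikes about, which are no part of the job. What is shaped like the index_pin but orange is not meant.

How it is judged:
By the outcome, as a careful person would: the job done as asked, in the order asked, and still so for the second after the job is handed in, with the robot touching nothing.
It also fails if it takes over 70 s, if anything falls off the work surface, if the arm or the gripper's body presses on something with over 40 N, if the wrist force passes 120 N, or if a joint passes its speed limit or range.

### The arm

A 6-joint arm with a two-finger parallel gripper is mounted at the origin on a cart in front of the work surface, level with it; the furniture and walls round the work are solid. World frame = base frame: x ahead of the robot, y to its left, z up, the work surface at z = 0. Lengths are in mm, angles in rad, forces in N, time in s.
With the tool pointing down it reaches from about 350 to 975 mm from the base axis. Payload 7.1 kg.
Tool frame: the origin (TCP) lies between the finger pads, 19 mm behind the fingertips; this is the grasp point; z points along the fingers, y is the line along which they close (so a half turn about z gives the same grasp; the last joint's range is limited). The gripper opens to 88 mm and grips with 3 to 60 N. Pads are 20 mm wide; open, the fingers measure 115 mm over their backs; the gripper's body (75 mm by 178 mm) begins 61 mm behind the grasp point.
Start: joints at [-1.143, 0.423, 1.63, -0, 1.089, -0.019], TCP at [270.066, -563.622, 241.375] pointing down, gripper open.
Joint ranges: [-3, 3], [-0.9, 2.11], [0.09, 2.58], [-1.31, 4.45], [0.11, 2.69], [-2.54, 2.54]. Speed limits (rad/s): [2.39, 2.39, 3.01, 3.14, 3.14, 3.14].

### API

Orientations are given as a rotation vector (axis times angle).
In Python, from workcell import ctrl, viewer, ticket, models gives the robot as it stands.
- The arm moves only by the tool play_rows, never from a script. Its arguments are lists of equal length, an entry for each row: "dp": the shift along the world's x, y, z in mm, a list of three; "yaw": the turn about the world's z in degrees. In form: {"dp": [[tx, ty, tz], ...], "yaw": [yaw, ...]}. A call has 1 to 8 rows; each row shifts and turns the commanded pose from where the row before left it; what a row does not reach is not made up. A row lasts 1/12 s, in which the tool goes at most 41.7 mm and 7.16 degrees, less where a joint would pass 70% of its speed; a pose out of reach is approached as far as the arm can. A call is refused whole if a number of a shift passes 41.7 or a number of a turn 7.16, either way. A call with a gripper value outside its range is refused whole. "gripper" is the closure, from 0 (fully open) to 1 (shut), set as the call begins (left out, the last holds). The fingers move at their own pace and stop on an object; the grip force is fixed at half the most. Time passes only in rows, so rows that do not move let the fingers close. It gives the time, the measured TCP pose, the force, the opening and the grip force at its end, in the units of the state.
- ctrl.get_obs(): the state, without advancing time (a new reading comes with each control period).
- viewer.get_image(name): name is "side" or "top" or "wrist"; returns a dict with "pixels" (420x560x3 uint8, red, green, blue), "range_z" (420x560 float32, mm along the optical axis (not along the pixel's ray), 0 where there is no reading), "fx", "fy", "cx", "cy" (pixels), "dist_coeffs" ([k1, k2, p1, p2, k3] as OpenCV has them; the pictures are not rectified), "T" (4x4, takes a point from camera to world coordinates); the wrist camera has in their place "hand_eye" (4x4, takes a point from camera to tool coordinates, whose origin is the TCP and whose axes are the flange's). Camera axes: x right, y up, looking along -z (the intrinsics and any distortion apply to the point x, -y, -z); pixel columns grow to the right and rows downward; lengths in mm; the calibration is good to about 2 mm. A picture is of the moment at which its call begins: read the wrist's pose just before it.
- ticket.close_job(): hands the job in; it is judged then, once.
Trained networks look in a picture, given as the dict that the camera call returned (one of the last four; its "shot" number tells which), for a name from the list of things; names that differ only in an ending like _2 or _b are one class to them, and where a whole thing is asked for, a point or a joint stands for the part that bears it (a point fixed in the world has none). Each returns a list of dicts, best first, with "conf" (0 to 1); they miss things now and then, are a little off and sometimes report something else, mostly with a low value. They report only what shows in the picture. A call takes as long as a camera call. They do not tell look-alikes from the thing itself.
- models.look_for(picture, name): "bbox" ([centre column, centre row, width, height] in pixels, round what is visible of it).
- models.landmark_of(picture, name): "location" ([column, row] in pixels: a listed point, or the origin of a listed thing).
The state is a dict: "t": time; "qpos": joint angles; "qvel": joint speeds; "joint_torque": joint torques, N m; "ee_pos": TCP position; "orientation": TCP orientation; "ft_force": force on the tool from outside, world axes, zero at the start; "moment": the same for the moment, N m; "width": finger opening in mm; "grasp_force": force on a finger pad.
Only numpy, scipy, OpenCV 4.12 (cv2) and the standard library are available. Lean on these libraries where they do the work, as an engineer would, in place of code of your own. Each camera call takes 0.05 s, during which the arm holds its last target. There are 200 camera calls.

## Working session

There is one attempt and no reset: what is moved stays moved. The work goes in short steps, Python scripts to look and compute and a tool call to move; the robot and the scene stay as the last step left them, time stands still between calls to the robot, and variables do not carry over. Pictures are saved under pics/ and viewed, at most 10 in all, crops included, and the job is handed in when it is done.

Besides the shell and the picture viewer there is one more tool, called after "Emit:" as name(argument=value, ...) on one line, values as JSON. play_rows: Moves the arm, as the interface text tells. Its arguments: {"type":"object","properties":{"dp":{"type":"array"},"yaw":{"type":"array"},"gripper":{"type":"number"}},"required":["dp","yaw"]}

```bash
ls; mkdir -p pics
cat > h.py <<'E'
import numpy as np, cv2
from workcell import ctrl, viewer, ticket, models
from scipy.spatial.transform import Rotation as R
def shot(n):
    o=ctrl.get_obs(); p=viewer.get_image(n)
    if 'T' in p and p['T'] is not None: T=np.array(p['T'])
    else:
        E=np.eye(4);E[:3,:3]=R.from_rotvec(o['orientation']).as_matrix();E[:3,3]=o['ee_pos'];T=E@np.array(p['hand_eye'])
    p['TW']=T; return p
def ray(p,uv):
    K=np.array([[p['fx'],0,p['cx']],[0,p['fy'],p['cy']],[0,0,1.]])
    q=cv2.undistortPoints(np.array([[uv]],float),K,np.array(p['dist_coeffs'],float))[0,0]
    return p['TW'][:3,:3]@np.array([q[0],-q[1],-1.]), p['TW'][:3,3]
def at_z(p,uv,z):
    d,o=ray(p,uv); return o+d*(z-o[2])/d[2]
def at_depth(p,uv):
    d,o=ray(p,uv); r=p['range_z'][int(round(uv[1])),int(round(uv[0]))]; return o+d*r
def project(p,X):
    K=np.array([[p['fx'],0,p['cx']],[0,p['fy'],p['cy']],[0,0,1.]])
    c=(np.atleast_2d(X)-p['TW'][:3,3])@p['TW'][:3,:3]
    c=c*[1,-1,-1]
    return cv2.projectPoints(c,np.zeros(3),np.zeros(3),K,np.array(p['dist_coeffs'],float))[0][:,0]
def save(p,f,crop=None,s=1):
    im=p['pixels'][:,:,::-1]
    if crop: x0,y0,x1,y1=crop; im=im[y0:y1,x0:x1]
    cv2.imwrite('pics/'+f,cv2.resize(im,None,fx=s,fy=s,interpolation=cv2.INTER_CUBIC))
E
python3 - <<'E'
from h import *
for n in ['top','side']:
    p=shot(n); save(p,n+'0.png')
    for k in ['index_pin','tool_block','mould_base','mould_cover','spirit_lamp','wax_molar','pink_block','white_block']:
        for d in models.look_for(p,k)[:3]: print(n,k,np.round(d['bbox']),round(d['conf'],2))
    for k in ['pin_handle','index_pin','cover_pin_hole','base_pin_hole','post_top','mould_cover','tool_block','spirit_lamp']:
        for d in models.landmark_of(p,k)[:3]: print(n,k,np.round(d['location'],1),round(d['conf'],2),np.round(at_depth(p,d['location']),1))
E
```

```text
pics
top index_pin [385. 153.  17.  12.] 0.6
top index_pin [182. 239.   9.  13.] 0.47
top tool_block [175. 243.  39.  23.] 0.84
top mould_base [350. 217.  52.  62.] 0.83
top mould_cover [360. 212.  62.  62.] 0.61
top spirit_lamp [296. 154.  27.  32.] 0.56
top spirit_lamp [175. 243.  41.  22.] 0.26
top pink_block [359. 153.  21.  13.] 0.53
top pink_block [210. 182.  10.  14.] 0.36
top white_block [386. 153.  16.  13.] 0.67
top white_block [175. 243.  37.  26.] 0.36
top pin_handle [180.1 240.5] 0.6 [507.6 189.3  92.8]
top pin_handle [206.6 271.1] 0.44 [444.8 131.1  89.4]
top index_pin [206.8 269.2] 0.59 [448.7 131.1  87.7]
top index_pin [183.3 239.2] 0.54 [510.8 184.6  83.4]
top index_pin [384.9 153.9] 0.38 [ 725.1 -265.6   24. ]
top cover_pin_hole [351.6 231.8] 0.74 [ 537.8 -183.    51.3]
top base_pin_hole [354.8 236.1] 0.71 [ 528.4 -190.5   50.6]
top post_top [361.7 213.5] 0.87 [ 579.4 -205.    54.1]
top mould_cover [358.7 213.2] 0.96 [ 579.8 -198.    55.3]
top tool_block [178.8 241.3] 0.94 [505.9 192.   92.8]
top tool_block [355.3 235. ] 0.56 [ 530.8 -191.    53.5]
top spirit_lamp [
[... 327 characters left out ...]
.  40.] 0.91
side wax_molar [225. 266.   8.  26.] 0.6
side pink_block [260. 185.  13.  15.] 0.45
side white_block [270. 174.  10.  15.] 0.51
side pin_handle [281.  272.4] 0.73 [512.8 201.7  88.8]
side pin_handle [335.6 261.7] 0.73 [455.8  39.8   0.5]
side index_pin [326.7 278.2] 0.74 [447.7 147.4  48.9]
side index_pin [286.4 282.2] 0.58 [504.7 198.9  67.2]
side base_pin_hole [330.8 194.3] 0.89 [ 521.2 -170.2   35.6]
side post_top [311.4 179.8] 0.66 [ 581.3 -201.2   51.7]
side mould_cover [313.5 184.1] 0.92 [325.6 664.4 520.6]
side tool_block [331.4 197.4] 0.34 [ 519.7 -172.1   25.9]
side tool_block [281.4 273.5] 0.31 [513.3 198.8  83.9]
side spirit_lamp [242.1 220.2] 0.88 [697.2 -21.6  15.1]
```

Run:
```python
import cv2,numpy as np
a=cv2.imread('pics/top0.png')[130:290,150:410]; b=cv2.imread('pics/side0.png')[150:350,200:370]
a=cv2.resize(a,None,fx=3,fy=3,interpolation=2)[:, :780]
b=cv2.resize(b,(340,400),interpolation=2)
cv2.imwrite('pics/a.png',a); cv2.imwrite('pics/b.png',b)
```

```text
(no output)
```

View pics/a.png

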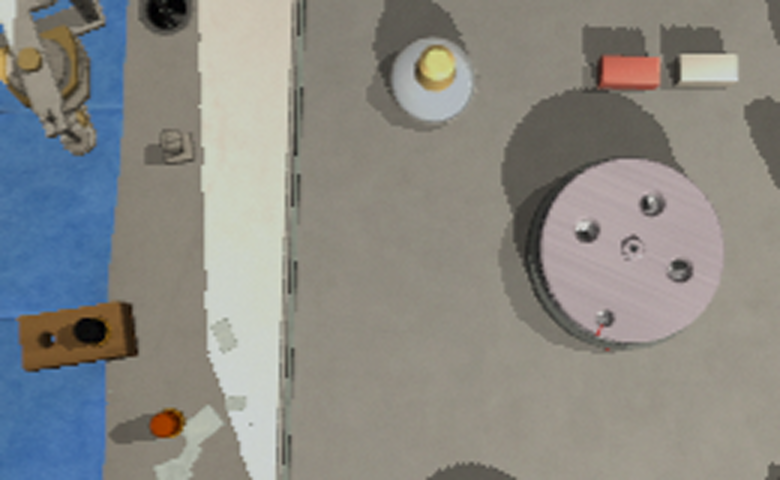

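View pics/b.png

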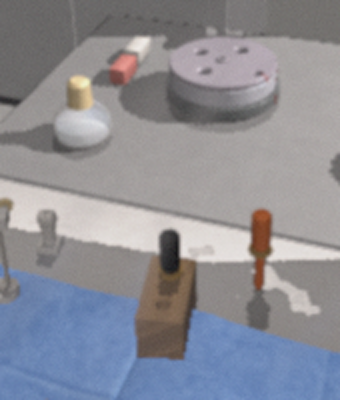

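Wanted: the pin. Candidates in the top picture are the black-handled pin in the wooden block at (180,240) and the orange look-alike standing free at (205,271). The pin-like marks at (385,153) are the white block. The black one in the block matches the description, so I choose that. The mould is around (360,213), with the cover's pin hole and red line near (351,236).

I'll fly over the mould first.

Emit:
play_rows(dp=[[19,29,8],[19,29,8],[19,29,8],[19,29,8],[19,29,8],[19,29,8],[19,29,8],[19,29,8]], yaw=[0,0,0,0,0,0,0,0])

```text
t: 2.37
ee_pos: [422.7, -330.1, 306.0]
orientation: [3.063, 0.696, 0.0]
ft_force: [0.5, -0.3, -0.3]
width: 87.6
grasp_force: 0.0
```

Emit:
play_rows(dp=[[19,29,0],[19,29,0],[19,29,0],[19,29,0],[0,0,0],[0,0,0]], yaw=[0,0,0,0,0,0])

```text
t: 2.87
ee_pos: [498.7, -214.3, 305.4]
orientation: [3.062, 0.701, -0.0]
ft_force: [-0.8, -0.5, -0.7]
width: 88.1
grasp_force: 0.0
```

Run:
```python
from h import *
o=ctrl.get_obs();print(o['t'],o['ee_pos'],R.from_rotvec(o['orientation']).as_matrix().round(2).tolist(),o['ft_force'])
p=shot('wrist'); save(p,'w1.png')
print(np.round(p['hand_eye'],2).tolist(),p['fx'])
for k in ['cover_pin_hole','base_pin_hole','post_top','mould_cover','mould_base']:
    for d in models.landmark_of(p,k)[:3]: print(k,np.round(d['location'],1),round(d['conf'],2),np.round(at_depth(p,d['location']),1))
```

```text
2.8667 [ 498.74045645 -214.30131128  305.39200156] [[0.9, 0.44, -0.0], [0.44, -0.9, -0.0], [-0.0, 0.0, -1.0]] [-0.84910558 -0.4615802  -0.74813066]
[[0.0, 0.96, 0.28, 76.92], [1.0, -0.0, -0.0, -1.02], [0.0, 0.28, -0.96, -143.62], [0.0, 0.0, 0.0, 1.0]] 364.52882901234955
cover_pin_hole [258.1 139.1] 0.89 [ 525.9 -181.    43.8]
mould_cover [296.4 102. ] 0.59 [ 578.7 -200.6   53.8]
mould_base [295.2 102.6] 0.75 [ 577.6 -199.8   54.5]
```

View pics/w1.png

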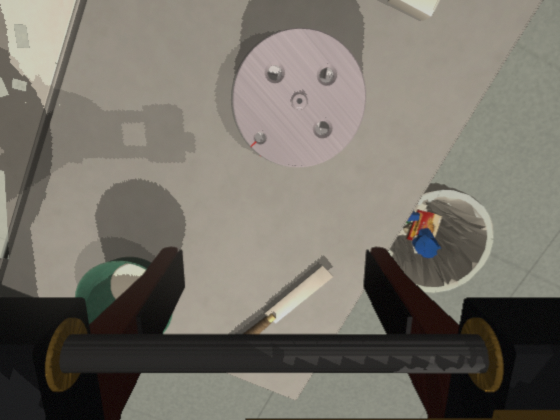

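The wrist picture shows the cover centred near (299,99). Its pin hole is at (260,137) with the red line running out to (252,146). The base's red line isn't visible here, so I'll extract the red marks from all the cameras.

Run:
```python
from h import *
ps={n:shot(n) for n in ['wrist','top','side']}
# post centre: from wrist depth: fit circle to cover top points
for n,p in ps.items():
    h,w=p['range_z'].shape
    K=np.array([[p['fx'],0,p['cx']],[0,p['fy'],p['cy']],[0,0,1.]])
    uv=np.stack(np.meshgrid(np.arange(w),np.arange(h)),-1).reshape(-1,1,2).astype(float)
    q=cv2.undistortPoints(uv,K,np.array(p['dist_coeffs'],float))[:,0]
    r=p['range_z'].reshape(-1,1)
    X=np.c_[q[:,0],-q[:,1],-np.ones(len(q))]*r@p['TW'][:3,:3].T+p['TW'][:3,3]
    near=(np.hypot(X[:,0]-580,X[:,1]+200)<95)&(r[:,0]>0)
    topm=near&(abs(X[:,2]-51)<6)
    T=X[topm]; hull=cv2.convexHull(T[:,:2].astype(np.float32))[:,0]
    c,rad=cv2.minEnclosingCircle(hull.reshape(-1,1,2))
    A=np.c_[2*hull,np.ones(len(hull))];s=np.linalg.lstsq(A,(hull**2).sum(1),rcond=None)[0]
    print(n,'z',np.median(T[:,2]),'circ',c,rad,'lsq',s[:2],np.sqrt(s[2]+s[0]**2+s[1]**2))
    I=p['pixels'].reshape(-1,3).astype(int)
    red=near&(I[:,0]-I[:,1]>50)&(I[:,0]-I[:,2]>50)
    for i in np.where(red)[0]: 
        print(n,uv[i,0].astype(int),I[i],X[i].round(1),'r',np.hypot(*(X[i,:2]-s[:2])).round(1),'ang',np.degrees(np.arctan2(X[i,1]-s[1],X[i,0]-s[0])).round(1))
# hole in wrist by rays
p=ps['wrist']; print('hole',at_z(p,[259.5,137.5],51),at_z(p,[299.5,99.5],54))
p=ps['top']; print('hole',at_z(p,[351.5,236],51),at_z(p,[360.5,212.5],54))
save(ps['side'],'s1.png',(290,150,360,220),8)
```

```text
wrist z 50.81068149902097 circ (581.0587768554688, -202.1768341064453) 70.15187072753906 lsq [ 581.18695434 -202.16543327] 69.87189314521038
wrist [252 140] [169 115 111] [ 521.9 -178.    51.4] r 64.0 ang 157.8
wrist [253 140] [168  80  75] [ 522.4 -178.9   51.2] r 63.3 ang 158.5
wrist [254 140] [146  81  77] [ 522.7 -179.9   50.5] r 62.5 ang 159.2
wrist [251 141] [172 117 113] [ 520.5 -177.4   51.6] r 65.5 ang 157.8
wrist [252 141] [174  85  80] [ 520.9 -178.4   50.8] r 64.8 ang 158.5
wrist [253 141] [171  95  90] [ 521.4 -179.4   51. ] r 64.0 ang 159.2
wrist [250 142] [175 106 104] [ 519.  -176.9   50.7] r 67.2 ang 157.9
wrist [251 142] [175  83  78] [ 519.4 -177.9   50.7] r 66.4 ang 158.5
wrist [252 142] [174  97  93] [ 519.7 -178.8   49.3] r 65.7 ang 159.2
wrist [249 143] [168 104 100] [ 517.8 -176.4   52.6] r 68.5 ang 157.9
wrist [250 143] [174  80  75] [ 518.  -177.3   50.4] r 67.9 ang 158.6
wrist [251 143] [173  97  92] [ 518.5 -178.3   51.1] r 67.1 ang 159.2
wrist [249 144] [151  94  89] [ 516.4 -176.8   49.1] r 69.6 ang 158.6
wrist [250 144] [165  99  94] [ 517.  -177.8   50
[... 1296 characters left out ...]
84 33 24] [ 497.2 -175.3  456.5] r 88.7 ang 162.3
top [402 249] [87 36 27] [ 495.9 -175.   457.5] r 90.0 ang 162.4
top [402 250] [85 33 26] [ 494.6 -175.   457.5] r 91.3 ang 162.6
top [402 251] [84 33 27] [ 493.3 -175.4  456.1] r 92.4 ang 163.1
top [404 254] [86 34 26] [ 489.5 -177.9  456.6] r 95.4 ang 165.2
top [405 255] [86 35 27] [ 488.2 -179.6  455.3] r 96.2 ang 166.4
side z 49.426522590585876 circ (583.8248291015625, -201.6149444580078) 70.97935485839844 lsq [ 583.67144971 -201.64438514] 69.7955344173735
hole [ 527.76053534 -184.14071914   51.        ] [ 581.15323205 -205.19743468   54.        ]
hole [ 528.43336953 -182.92432923   51.        ] [ 581.62163002 -202.31090728   54.        ]
```

View pics/s1.png

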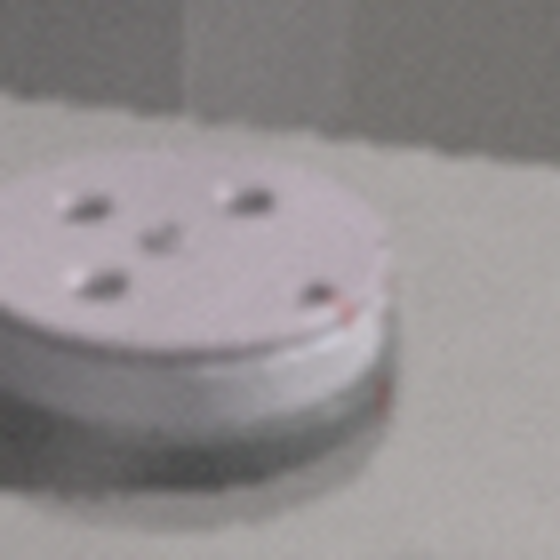

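The side crop shows the cover hole at about (330,187), its red line at (333,189) and the base's red line at (338,199). The cover is at about 159° and the base at about 173°. I'll take one closer look at the rim from outside on the way to the pin.

Emit:
play_rows(dp=[[-33,-3,-20],[-33,-3,-20],[-33,-3,-20],[0,0,0],[0,0,0],[0,0,0]], yaw=[0,0,0,0,0,0])

```text
t: 3.82
ee_pos: [400.0, -225.4, 246.1]
orientation: [3.063, 0.694, 0.002]
ft_force: [-0.5, -0.6, -0.0]
width: 87.8
grasp_force: 0.0
```

Run:
```python
from h import *
p=shot('wrist')
C=np.array([581.4,-202.2])
h,w=p['range_z'].shape
I=p['pixels'].astype(int)
red=(I[...,0]-I[...,1]>35)&(I[...,0]-I[...,2]>35)
out=[]
for v,u in np.argwhere(red):
    X=at_depth(p,[u,v]); r=np.hypot(*(X[:2]-C))
    if 50<r<90 and X[2]<60: print(u,v,I[v,u],X.round(1),r.round(1),np.degrees(np.arctan2(X[1]-C[1],X[0]-C[0])).round(1))
c=project(p,[C[0]-56,C[1]+10,50])[0].astype(int); print(c)
x0=max(0,min(c[0]-70,420)); y0=max(0,min(c[1]-55,310)); save(p,'w2.png',(x0,y0,x0+140,y0+110),5); print(x0,y0)
# hole centroid: dark pixels near cover hole
for k in ['cover_pin_hole']:
    for d in models.landmark_of(p,k)[:3]: print(k,np.round(d['location'],1),round(d['conf'],2),at_z(p,d['location'],51).round(1))
```

```text
287 37 [172 110 106] [ 522.7 -178.3   51. ] 63.3 157.8
288 37 [172  79  74] [ 523.  -179.1   51.4] 62.8 158.4
289 37 [163  99  94] [ 524.8 -179.6   43.1] 61.0 158.2
286 38 [179 119 116] [ 521.8 -177.8   50.2] 64.4 157.8
287 38 [180  76  72] [ 521.9 -178.7   51.9] 64.0 158.4
288 38 [178  66  61] [ 522.6 -179.4   49.9] 63.1 158.8
289 38 [156  93  88] [ 523.1 -180.1   48.7] 62.3 159.2
285 39 [180 120 117] [ 520.5 -177.5   51.5] 65.7 157.9
286 39 [179  76  72] [ 521.  -178.2   50.7] 65.0 158.3
287 39 [181  70  65] [ 521.5 -178.9   50.3] 64.3 158.8
288 39 [177 108 105] [ 521.7 -179.7   50.8] 63.7 159.4
284 40 [181 121 119] [ 519.5 -177.    51.3] 66.8 157.9
285 40 [182  78  74] [ 520.  -177.8   50.6] 66.1 158.3
286 40 [181  71  65] [ 520.2 -178.6   51.4] 65.6 158.9
287 40 [178 111 108] [ 520.6 -179.3   51.6] 65.0 159.4
283 41 [181 123 119] [ 518.4 -176.6   51.7] 68.0 157.9
284 41 [182  79  75] [ 518.8 -177.4   51.5] 67.4 158.4
285 41 [182  70  66] [ 519.  -178.2   52.2] 66.8 158.9
286 41 [180 112 109] [ 519.7 -178.9   50. ] 65.9 159.3
282 42 [172 126 123] [ 517.5 -176.1   50.4] 69.0 157.8

[... 533 characters left out ...]
19.6] 75.2 170.9
291 65 [138  96  88] [ 507.6 -191.2   19.5] 74.6 171.5
290 66 [129  65  59] [ 506.7 -190.8   16.8] 75.6 171.3
291 66 [134  74  67] [ 506.7 -191.6   20.7] 75.5 171.9
290 67 [126  84  77] [ 506.6 -191.2    9.9] 75.6 171.6
291 67 [116  80  74] [ 506.9 -192.    10.5] 75.2 172.2
325 72 [137  82  78] [ 513.5 -221.5   39. ] 70.6 -164.1
326 72 [144  86  82] [ 513.7 -222.2   40.9] 70.6 -163.5
323 73 [123  82  77] [ 513.5 -221.3   26.8] 70.5 -164.3
324 73 [125  72  67] [ 514.  -222.2   25.8] 70.3 -163.4
325 73 [135  87  83] [ 513.9 -222.7   30.3] 70.6 -163.1
[302  41]
232 0
cover_pin_hole [294.   35.4] 0.81 [ 526.4 -183.1   51. ]
cover_pin_hole [300.8  48.2] 0.2 [ 520.  -192.8   51. ]
```

View pics/w2.png

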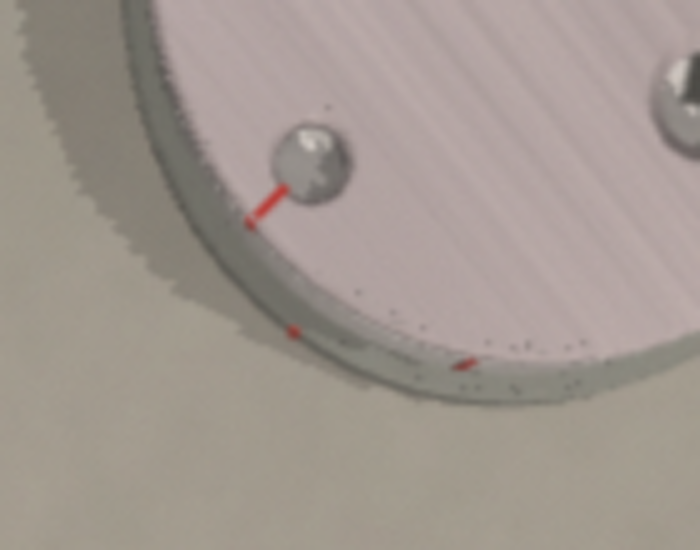

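The crop shows three red marks:

| Part | Pixel | Angle |
|---|---|---|
| Cover (line beside the hole) | (284,42) | ≈158.7° |
| Base rim | (290,66) | ≈171.6° |
| Cavity disc rim | (325,73) | ≈196.3° |

These agree with the stated angle ranges. Now to the pin.

Emit:
play_rows(dp=[[5,38,0],[5,38,0],[5,38,0],[5,38,0],[5,38,0],[5,38,0],[5,38,0],[5,38,0]], yaw=[0,0,0,0,0,0,0,0])

```text
t: 4.58
ee_pos: [440.4, 82.1, 246.4]
orientation: [3.063, 0.697, 0.004]
ft_force: [0.7, -0.9, 0.1]
width: 87.6
grasp_force: 0.0
```

Emit:
play_rows(dp=[[5,38,-10],[5,38,-10],[0,0,0],[0,0,0],[0,0,0]], yaw=[0,0,0,0,0])

```text
t: 5.0
ee_pos: [449.5, 155.8, 225.6]
orientation: [3.063, 0.699, 0.001]
ft_force: [-0.6, 0.5, -0.5]
width: 87.8
grasp_force: 0.0
```

Run:
```python
from h import *
p=shot('wrist'); o=ctrl.get_obs(); print(o['ee_pos'])
for k in ['pin_handle','index_pin','tool_block']:
    for d in models.landmark_of(p,k)[:3]: print(k,np.round(d['location'],1),round(d['conf'],2),at_depth(p,d['location']).round(1))
h,w=p['range_z'].shape
P=np.array([[*at_depth(p,[u,v]),u,v] for v in range(h) for u in range(w) if p['range_z'][v,u]>0])
m=(abs(P[:,0]-508)<25)&(abs(P[:,1]-192)<25)&(P[:,2]>75)&(P[:,2]<110)
print(P[m].mean(0),P[m].min(0),P[m].max(0))
T=P[m&(P[:,2]>88)]; c=cv2.minEnclosingCircle(T[:,:2].astype(np.float32)); print(c,np.median(T[:,2]))
b=(abs(P[:,0]-505)<60)&(abs(P[:,1]-195)<60)&(abs(P[:,2]-52)<4); r=cv2.minAreaRect(P[b][:,:2].astype(np.float32)); print('block',r)
x,y=P[m][:,3].mean(),P[m][:,4].mean(); x0=int(max(0,min(x-100,360)));y0=int(max(0,min(y-75,270))); save(p,'w3.png',(x0,y0,x0+200,y0+150),4);print(x0,y0)
```

```text
[449.45722107 155.13292345 225.74192167]
pin_handle [262.3 116. ] 0.68 [506.6 193.7  94.5]
pin_handle [293.7 212.6] 0.61 [449.4 139.1  89.2]
index_pin [291.4 205.4] 0.92 [451.3 141.4  77.5]
index_pin [266.8 115. ] 0.78 [508.7 191.1  95. ]
tool_block [244.9 101.8] 0.96 [508.9 212.2  52. ]
[508.91119265 194.09089361  93.64497692 263.20292887 112.79079498] [499.92004672 185.33457004  89.5384324  252.         101.        ] [517.59035873 203.05609158  96.26541825 275.         125.        ]
((508.75347900390625, 194.1692352294922), 8.913830757141113) 93.88871736691655
block ((497.4588928222656, 190.21363830566406), (132.83114624023438, 71.40715026855469), 70.91719818115234)
163 37
```

View pics/w3.png

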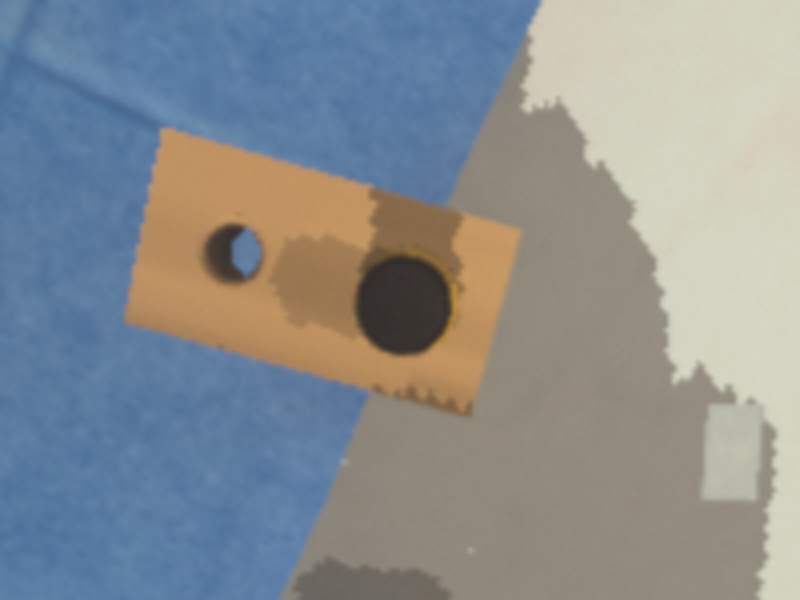

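The crop shows the black-handled pin with its brass collar in the wooden block at crop (403,305), which is picture (264,113). It stands at about (508.8,194.2) and its top is at z 94. The orange one is elsewhere, so the choice is confirmed.

Emit:
play_rows(dp=[[29.6,19.5,-15],[29.7,19.5,-15],[0,0,-29],[0,0,-29],[0,0,-29],[0,0,-20],[0,0,-9.5],[0,0,0]], yaw=[0,0,0,0,0,0,0,0])

```text
t: 5.87
ee_pos: [507.4, 193.1, 77.2]
orientation: [3.064, 0.694, -0.006]
ft_force: [-0.2, -0.4, -1.0]
width: 87.8
grasp_force: 0.0
```

Emit:
play_rows(dp=[[0,0,0],[0,0,0],[0,0,0],[0,0,0],[0,0,0],[0,0,0],[0,0,0],[0,0,0]], yaw=[0,0,0,0,0,0,0,0], gripper=0.85)

```text
t: 6.53
ee_pos: [508.4, 194.4, 79.0]
orientation: [-3.063, -0.696, -0.0]
ft_force: [0.3, 0.1, -0.5]
width: 37.9
grasp_force: 0.0
```

Emit:
play_rows(dp=[[0,0,0],[0,0,0],[0,0,0],[0,0,0],[0,0,0],[0,0,0],[0,0,0],[0,0,0]], yaw=[0,0,0,0,0,0,0,0], gripper=1.0)

```text
t: 7.2
ee_pos: [508.5, 194.0, 78.8]
orientation: [3.063, 0.696, 0.0]
ft_force: [2.5, -4.3, -1.1]
width: 17.6
grasp_force: 29.9
```

Emit:
play_rows(dp=[[0,0,3],[0,0,5],[0,0,8],[0,0,12],[0,0,15],[0,0,20],[0,0,20],[0,0,20]], yaw=[0,0,0,0,0,0,0,0])

```text
t: 7.87
ee_pos: [507.8, 194.9, 183.7]
orientation: [-3.063, -0.695, 0.0]
ft_force: [0.9, 0.9, -1.2]
width: 17.3
grasp_force: 30.0
```

Emit:
play_rows(dp=[[0,0,0],[0,0,0],[0,0,0],[0,0,0]], yaw=[0,0,0,0])

```text
t: 8.2
ee_pos: [507.4, 194.3, 180.8]
orientation: [-3.063, -0.696, 0.003]
ft_force: [-0.4, 0.6, 0.0]
width: 17.6
grasp_force: 30.0
```

Run:
```python
from h import *
p=shot('wrist'); o=ctrl.get_obs(); print(o['ee_pos'])
for k in ['pin_handle','index_pin','pin_tip']:
    for d in models.landmark_of(p,k)[:2]: print(k,np.round(d['location'],1),round(d['conf'],2),at_depth(p,d['location']).round(1))
e=o['ee_pos']
print(project(p,[e+[0,0,-27-46],e+[0,0,-27],e]))
s=shot('side'); print(project(s,[e+[0,0,-73],e+[0,0,-27],e+[0,0,15]]))
c=project(s,[e+[0,0,-30]])[0].astype(int)
a=cv2.resize(p['pixels'][200:420,180:380,::-1],None,fx=2,fy=2,interpolation=2)
b=cv2.resize(s['pixels'][c[1]-40:c[1]+40,c[0]-40:c[0]+40,::-1],(440,440),interpolation=2)
cv2.imwrite('pics/w4.png',np.hstack([a[:440],b]));print(c)
```

```text
[507.46931078 194.22937502 180.72322191]
pin_handle [274.9 289.1] 0.61 [513.5 197.8 196.2]
pin_handle [275.  262.3] 0.18 [515.4 198.5 175.6]
index_pin [274.7 261.7] 0.67 [515.5 198.8 175.5]
pin_tip [273.  230.9] 0.77 [511.4 197.8 123.5]
[[275.42618377 230.00938988]
 [275.76737365 260.41345817]
 [276.05556369 286.09322697]]
[[285.27172505 261.42615973]
 [284.61208706 238.78475971]
 [283.96448977 216.56519309]]
[284 240]
```

View pics/w4.png

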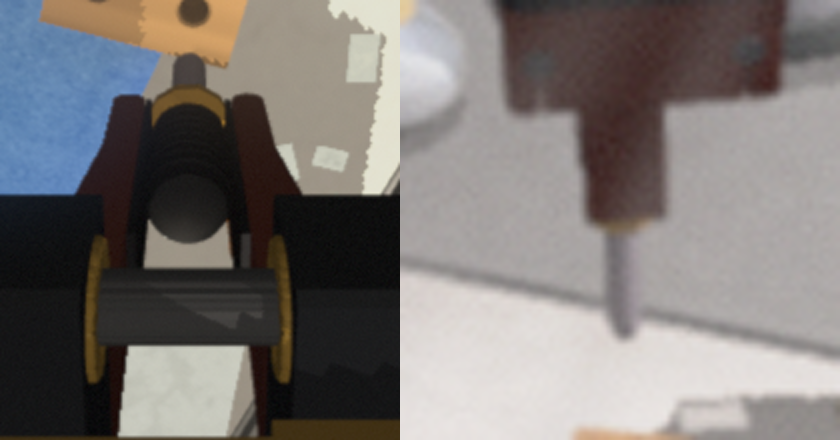

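The picture shows the pin held upright: collar just under the fingertips at (273,250), tip at (273,231), with the shaft clear and straight in the side view too. Now over to the cover hole.

Emit:
play_rows(dp=[[2.2,-37,0],[2.2,-38,0],[2.2,-38,0],[2.2,-38,0],[2.2,-38,0],[2.2,-38,0],[2.2,-38,0],[2.2,-38,0]], yaw=[0,0,0,0,0,0,0,0])

```text
t: 9.12
ee_pos: [525.7, -110.5, 181.7]
orientation: [-3.063, -0.696, 0.0]
ft_force: [-0.1, -0.0, -1.0]
width: 17.1
grasp_force: 30.0
```

Emit:
play_rows(dp=[[2.2,-37,-15],[2.3,-36.6,-15],[0,0,-15],[0,0,0],[0,0,0],[0,0,0],[0,0,0]], yaw=[0,0,0,0,0,0,0])

```text
t: 9.7
ee_pos: [531.0, -181.3, 137.7]
orientation: [3.063, 0.698, 0.001]
ft_force: [0.1, 0.1, -0.9]
width: 17.3
grasp_force: 30.0
```

Run:
```python
from h import *
p=shot('wrist'); o=ctrl.get_obs(); e=o['ee_pos']; print(e,o['ft_force'])
for k in ['pin_tip','cover_pin_hole','post_top']:
    for d in models.landmark_of(p,k)[:2]: print(k,np.round(d['location'],1),round(d['conf'],2),at_z(p,d['location'],51).round(1))
print(project(p,[e+[0,0,-73],[529.5,-182.4,51],[581.7,-202.7,54]]))
save(p,'w5.png',(215,170,335,260),6)
```

```text
[ 531.0490077  -181.29917139  137.79401184] [ 0.4608546   0.07626107 -1.21602057]
pin_tip [273.6 230.6] 0.7 [ 526.1 -182.6   51. ]
cover_pin_hole [275.5 225.6] 0.83 [ 529.8 -182.2   51. ]
post_top [339.9 170.6] 0.57 [ 581.  -203.1   51. ]
[[275.19594167 230.37513425]
 [275.58073437 226.11024126]
 [340.71718844 170.1869555 ]]
```

View pics/w5.png

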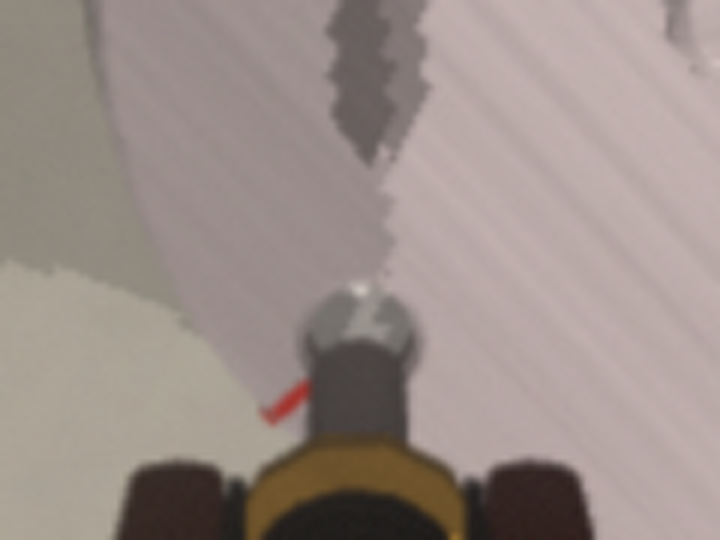

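The crop shows the pin's shaft over the cover hole at picture (275,226), with the red line beside it at (264,237). The hole lies about 1.5 mm toward -x and 1 mm toward -y from the tip. I'll correct that and lower gently.

Emit:
play_rows(dp=[[-1.5,-1.1,0],[0,0,-4],[0,0,-4],[0,0,-3],[0,0,-2],[0,0,0],[0,0,0]], yaw=[0,0,0,0,0,0,0])

```text
t: 10.48
ee_pos: [528.8, -183.3, 123.5]
orientation: [-3.063, -0.696, 0.001]
ft_force: [-0.1, -0.3, -0.5]
width: 17.7
grasp_force: 30.0
```

Emit:
play_rows(dp=[[0,0,-1],[0,0,-1],[0,0,-1],[0,0,-1],[0,0,0],[0,0,0]], yaw=[0,0,0,0,0,0])

```text
t: 10.98
ee_pos: [528.9, -183.3, 119.8]
orientation: [-3.063, -0.696, 0.0]
ft_force: [0.3, -0.0, 0.1]
width: 17.8
grasp_force: 30.0
```

Run:
```python
from h import *
o=ctrl.get_obs(); e=o['ee_pos']; print(e,o['ft_force'])
C=np.array([581.7,-202.7]); f=lambda a:C+56*np.c_[np.cos(np.radians(a)),np.sin(np.radians(a))]
a=np.linspace(158.7,196.3,17); P=f(a); print(P[0]-e[:2]); print(np.diff(P,axis=0).round(1).tolist(),P[8],P[-1])
a=np.linspace(196.3,171.6,13); P=f(a); print(np.diff(P,axis=0).round(1).tolist(),P[-1])
```

```text
[ 528.93331121 -183.30414825  119.82156443] [ 0.33795111 -0.03263378  0.10892074]
[0.59198004 0.94621716]
[[-0.8, -2.2], [-0.7, -2.2], [-0.6, -2.2], [-0.5, -2.2], [-0.4, -2.3], [-0.3, -2.3], [-0.2, -2.3], [-0.1, -2.3], [-0.1, -2.3], [0.0, -2.3], [0.1, -2.3], [0.2, -2.3], [0.3, -2.3], [0.4, -2.3], [0.5, -2.2], [0.6, -2.2]] [ 525.75329959 -200.25731431] [ 527.95090365 -218.4173357 ]
[[-0.5, 1.9], [-0.5, 2.0], [-0.4, 2.0], [-0.3, 2.0], [-0.2, 2.0], [-0.2, 2.0], [-0.1, 2.0], [-0.0, 2.0], [0.0, 2.0], [0.1, 2.0], [0.2, 2.0], [0.3, 2.0]] [ 526.30074935 -194.5193504 ]
```

Emit:
play_rows(dp=[[0,-1.3,-1.5],[-0.5,-2.2,0],[-0.6,-2.2,0],[-0.5,-2.2,0],[-0.4,-2.3,0],[-0.3,-2.3,0],[-0.2,-2.3,0],[-0.1,-2.3,0]], yaw=[0,0,0,0,0,0,0,0])

```text
t: 11.65
ee_pos: [526.3, -200.5, 118.4]
orientation: [-3.063, -0.696, 0.0]
ft_force: [0.1, 4.1, 1.4]
width: 17.3
grasp_force: 30.0
```

Emit:
play_rows(dp=[[0,0,0],[0,0,0]], yaw=[0,0])

```text
t: 11.82
ee_pos: [526.2, -200.8, 118.4]
orientation: [3.063, 0.696, -0.0]
ft_force: [-0.0, 2.7, -0.1]
width: 17.2
grasp_force: 30.0
```

Emit:
play_rows(dp=[[-0.3,-2.2,0],[-0.2,-2.2,0],[0,-2.2,0],[0.2,-2.2,0],[0.3,-2.2,0],[0.4,-2.2,0],[0.5,-2.2,0],[0.6,-2.2,0]], yaw=[0,0,0,0,0,0,0,0])

```text
t: 12.48
ee_pos: [527.7, -218.2, 118.3]
orientation: [-3.063, -0.696, 0.001]
ft_force: [0.3, 3.6, 1.0]
width: 17.6
grasp_force: 30.0
```

Emit:
play_rows(dp=[[0,0,0],[0,0,0],[0,0,0]], yaw=[0,0,0])

```text
t: 12.73
ee_pos: [527.9, -218.3, 118.4]
orientation: [3.063, 0.696, -0.0]
ft_force: [-0.3, 1.5, 0.8]
width: 17.6
grasp_force: 30.0
```

Run:
```python
from h import *
p=shot('wrist');o=ctrl.get_obs(); print(o['ee_pos'],o['ft_force'])
C=np.array([581.7,-202.7])
for n,p in (('w',p),('side',shot('side')),('top',shot('top'))):
  I=p['pixels'].astype(int)
  red=(I[...,0]-I[...,1]>35)&(I[...,0]-I[...,2]>35)
  for v,u in np.argwhere(red):
    X=at_depth(p,[u,v]); r=np.hypot(*(X[:2]-C))
    if 58<r<90 and X[2]<56: print(n,u,v,X.round(1),r.round(1),np.degrees(np.arctan2(X[1]-C[1],X[0]-C[0])).round(1)%360)
```

```text
[ 527.86859093 -218.30051847  118.36522965] [-0.79928272  0.93488266 -0.26400948]
```

Emit:
play_rows(dp=[[0,0,-1],[0,0,-1],[0,0,-1],[0,0,-0.5],[0,0,-0.5],[0,0,0]], yaw=[0,0,0,0,0,0])

```text
t: 13.38
ee_pos: [527.6, -217.8, 114.1]
orientation: [-3.063, -0.696, 0.001]
ft_force: [-0.7, 3.9, -0.4]
width: 17.7
grasp_force: 30.0
```

Emit:
play_rows(dp=[[0,0,-1],[0,0,-1],[0,0,-1],[0,0,-1],[0,0,0],[0,0,0]], yaw=[0,0,0,0,0,0])

```text
t: 13.88
ee_pos: [527.8, -218.0, 110.2]
orientation: [-3.063, -0.696, 0.0]
ft_force: [-0.5, 2.5, -1.5]
width: 17.4
grasp_force: 30.0
```

Emit:
play_rows(dp=[[0,0,-1.2],[0,0,-1.2],[0,0,-1.2],[0,0,-1.2],[0,0,-1.2],[0,0,0],[0,0,0]], yaw=[0,0,0,0,0,0,0])

```text
t: 14.47
ee_pos: [527.8, -218.1, 104.2]
orientation: [-3.063, -0.696, 0.0]
ft_force: [-0.4, 1.6, -1.2]
width: 17.6
grasp_force: 30.0
```

Emit:
play_rows(dp=[[0,0,-1.2],[0,0,-1.2],[0,0,-1.2],[0,0,-1.2],[0,0,-1.2],[0,0,0],[0,0,0]], yaw=[0,0,0,0,0,0,0])

```text
t: 15.05
ee_pos: [527.9, -218.0, 98.2]
orientation: [3.063, 0.696, -0.0]
ft_force: [-0.9, 0.5, -1.0]
width: 17.7
grasp_force: 30.0
```

Emit:
play_rows(dp=[[0,0,-1.2],[0,0,-1.2],[-0.3,1,0],[-0.5,1.6,0],[-0.4,2,0],[-0.4,2,0],[-0.3,2,0],[-0.2,2,0]], yaw=[0,0,0,0,0,0,0,0])

```text
t: 15.72
ee_pos: [526.7, -208.9, 96.5]
orientation: [3.06, 0.696, 0.003]
ft_force: [-0.0, -8.7, -1.4]
width: 17.7
grasp_force: 30.0
```

Emit:
play_rows(dp=[[0,0,0]], yaw=[0])

```text
t: 15.8
ee_pos: [526.6, -208.5, 96.5]
orientation: [3.061, 0.696, 0.002]
ft_force: [-0.3, -5.0, -0.1]
width: 17.3
grasp_force: 30.0
```

Emit:
play_rows(dp=[[-0.2,1.7,0],[-0.1,1.8,0],[0,1.8,0],[0,1.8,0],[0.1,1.8,0],[0.2,1.8,0],[0.2,1.6,0],[0.2,1.2,0]], yaw=[0,0,0,0,0,0,0,0])

```text
t: 16.47
ee_pos: [527.2, -195.4, 96.6]
orientation: [3.06, 0.696, 0.003]
ft_force: [-1.2, -7.8, -0.2]
width: 17.5
grasp_force: 30.0
```

Emit:
play_rows(dp=[[0,0,0],[0,0,0],[0,0,0]], yaw=[0,0,0])

```text
t: 16.72
ee_pos: [527.2, -195.2, 96.6]
orientation: [3.061, 0.696, 0.003]
ft_force: [-0.8, -4.5, -0.6]
width: 17.5
grasp_force: 30.0
```

Emit:
play_rows(dp=[[-0.3,0.8,0],[0,0,-0.8],[0,0,-0.8],[0,0,-0.8],[0,0,-0.8],[0,0,-0.8],[0,0,0],[0,0,0]], yaw=[0,0,0,0,0,0,0,0])

```text
t: 17.38
ee_pos: [526.9, -194.6, 92.6]
orientation: [3.06, 0.696, 0.003]
ft_force: [-1.0, -7.0, -0.3]
width: 17.6
grasp_force: 30.0
```

Emit:
play_rows(dp=[[0,0,-0.6],[0,0,-0.6],[0,0,-0.6],[0,0,0],[0,0,0]], yaw=[0,0,0,0,0])

```text
t: 17.8
ee_pos: [526.9, -194.5, 90.8]
orientation: [3.06, 0.696, 0.003]
ft_force: [-0.7, -6.0, -0.6]
width: 17.2
grasp_force: 30.0
```

Emit:
play_rows(dp=[[0,0,-0.8],[0,0,-0.8],[0,0,-0.8],[0,0,-0.8],[0,0,0],[0,0,0]], yaw=[0,0,0,0,0,0])

```text
t: 18.3
ee_pos: [526.9, -194.6, 87.6]
orientation: [3.06, 0.696, 0.003]
ft_force: [0.1, -7.8, -0.3]
width: 17.9
grasp_force: 30.0
```

Emit:
play_rows(dp=[[0,-0.5,-0.8],[0,0,-0.8],[0,0,-0.8],[0,0,-0.8],[0,0,0],[0,0,0]], yaw=[0,0,0,0,0,0])

```text
t: 18.8
ee_pos: [526.8, -194.8, 84.3]
orientation: [3.061, 0.696, 0.003]
ft_force: [-0.5, -5.5, -0.8]
width: 17.4
grasp_force: 30.0
```

Emit:
play_rows(dp=[[0,-0.4,-0.8],[0,0,-0.8],[0,0,-0.8],[0,0,-0.8],[0,0,0],[0,0,0]], yaw=[0,0,0,0,0,0])

```text
t: 19.3
ee_pos: [526.6, -194.9, 80.9]
orientation: [3.062, 0.696, 0.002]
ft_force: [-1.1, -7.2, -0.5]
width: 17.7
grasp_force: 30.0
```

Emit:
play_rows(dp=[[0,-0.3,-0.6],[0,0,-0.6],[0,0,-0.6],[0,0,-0.4],[0,0,0],[0,0,0]], yaw=[0,0,0,0,0,0])

```text
t: 19.8
ee_pos: [526.5, -195.0, 78.6]
orientation: [3.062, 0.696, 0.002]
ft_force: [0.2, -5.2, -1.2]
width: 17.5
grasp_force: 30.0
```

Emit:
play_rows(dp=[[0,0,-0.4],[0,0,-0.3],[0,0,0],[0,0,0]], yaw=[0,0,0,0])

```text
t: 20.13
ee_pos: [526.5, -195.0, 78.0]
orientation: [3.062, 0.696, 0.002]
ft_force: [-0.3, -5.1, 0.8]
width: 17.4
grasp_force: 30.0
```

Emit:
play_rows(dp=[[0,0,-0.3],[0,0,-0.3],[0,0,0],[0,0,0]], yaw=[0,0,0,0])

```text
t: 20.47
ee_pos: [526.6, -195.0, 77.4]
orientation: [3.062, 0.696, 0.002]
ft_force: [0.4, -5.7, -0.3]
width: 17.4
grasp_force: 30.0
```

Emit:
play_rows(dp=[[0,0,-0.3],[0,0,-0.3],[0,0,0],[0,0,0]], yaw=[0,0,0,0])

```text
t: 20.8
ee_pos: [526.6, -195.0, 77.1]
orientation: [3.062, 0.696, 0.002]
ft_force: [-0.7, -5.7, 3.3]
width: 17.7
grasp_force: 30.0
```

Emit:
play_rows(dp=[[0,-0.5,0],[0,-0.3,0],[0,0,0],[0,0,0]], yaw=[0,0,0,0])

```text
t: 21.13
ee_pos: [526.5, -195.2, 76.9]
orientation: [3.063, 0.696, 0.002]
ft_force: [0.5, -1.3, 5.6]
width: 17.7
grasp_force: 30.0
```

Emit:
play_rows(dp=[[0,0,0],[0,0,0],[0,0,0],[0,0,0],[0,0,0],[0,0,0],[0,0,0],[0,0,0]], yaw=[0,0,0,0,0,0,0,0], gripper=0.3)

```text
t: 21.8
ee_pos: [525.8, -195.1, 76.4]
orientation: [-3.063, -0.696, 0.0]
ft_force: [-0.4, 0.3, -0.3]
width: 61.4
grasp_force: 0.0
```

Emit:
play_rows(dp=[[0,0,5],[0,0,15],[0,0,25],[0,0,30],[0,0,30],[-35,-10,0],[-35,-10,0],[0,0,0]], yaw=[0,0,0,0,0,0,0,0])

```text
t: 22.47
ee_pos: [450.5, -215.0, 181.7]
orientation: [-3.062, -0.694, 0.005]
ft_force: [-0.0, 0.3, -0.4]
width: 61.3
grasp_force: 0.0
```

Run:
```python
from h import *
p=shot('wrist');o=ctrl.get_obs(); print(o['t'],o['ee_pos'],o['ft_force'])
h,w=p['range_z'].shape
P=np.array([[*at_depth(p,[u,v]),u,v] for v in range(h) for u in range(w) if 0<p['range_z'][v,u]<400])
r=np.hypot(P[:,0]-526.3,P[:,1]+194.5); R2=np.hypot(P[:,0]-581.5,P[:,1]+202.5)
m=(r<16)&(P[:,2]>85)&(P[:,2]<110); T=P[m]; print('top',np.percentile(T[:,2],[5,50,95]),cv2.minEnclosingCircle(T[:,:2].astype(np.float32)))
m=(R2<68)&(R2>20)&(r>25)&(abs(P[:,2]-51)<6); print('cover z',np.median(P[m][:,2]))
# plane tilt of cover
q=P[m]; s=np.linalg.lstsq(np.c_[q[:,:2]-[581.5,-202.5],np.ones(len(q))],q[:,2],rcond=None)[0]; print('plane',s)
m=(r<12.5)&(P[:,2]>52)&(P[:,2]<60); print('collar',np.histogram(P[m][:,2],bins=np.arange(52,61)))
C=np.array([581.5,-202.5]); I=p['pixels'].astype(int)
for v,u in np.argwhere((I[...,0]-I[...,1]>35)&(I[...,0]-I[...,2]>35)):
    X=at_depth(p,[u,v]); rr=np.hypot(*(X[:2]-C))
    if 58<rr<90 and X[2]<53: print(u,v,X.round(1),rr.round(1),np.degrees(np.arctan2(X[1]-C[1],X[0]-C[0])).round(1)%360)
c=project(p,[526,-195,55])[0].astype(int); print(c)
x0=max(0,min(c[0]-80,400)); y0=max(0,min(c[1]-60,300)); save(p,'w6.png',(x0,y0,x0+160,y0+120),5)
```

```text
22.5167 [ 453.13629742 -215.22428688  181.95529382] [ 0.34939737 -0.11247932  0.59649937]
top [89.80112811 92.34736913 93.61943108] ((525.7008056640625, -194.57559204101562), 8.968392372131348)
cover z 50.7339079758998
plane [7.68301120e-04 3.95017080e-04 5.07215998e+01]
collar (array([ 6, 22, 51, 37,  2,  0,  0,  2]), array([52, 53, 54, 55, 56, 57, 58, 59, 60]))
284 111 [ 517.3 -189.8   52.9] 65.5 168.8
284 115 [ 514.7 -191.1   51.5] 67.8 170.3
285 115 [ 515.  -191.7   50.7] 67.3 170.8
284 116 [ 514.1 -191.4   51. ] 68.3 170.6
285 116 [ 514.4 -192.    51. ] 67.9 171.1
286 116 [ 514.7 -192.8   49.5] 67.5 171.7
287 116 [ 515.  -193.3   51.1] 67.1 172.2
283 117 [ 513.1 -191.1   50.1] 69.3 170.5
284 117 [ 513.4 -191.7   50. ] 68.9 171.0
285 117 [ 513.7 -192.4   50.8] 68.5 171.5
286 117 [ 514.1 -193.    51.5] 68.1 172.0
283 118 [ 512.5 -191.4   49.7] 69.9 170.9
284 118 [ 512.8 -192.    50.4] 69.5 171.3
285 118 [ 513.1 -192.7   50.9] 69.1 171.8
284 119 [ 512.1 -192.4   50. ] 70.1 171.7
285 119 [ 512.4 -193.    49.7] 69.7 172.2
278 122 [ 507.  -190.2   20.1] 75.5 170.6
279 122 [ 507.3 -191.    18.4] 75.1 171.2
279 123 [ 506.7 -191.3   19.6] 75.7 171.5
280 123 [ 507.  -192.    19.8] 75.2 172.0
[296 102]
```

View pics/w6.png

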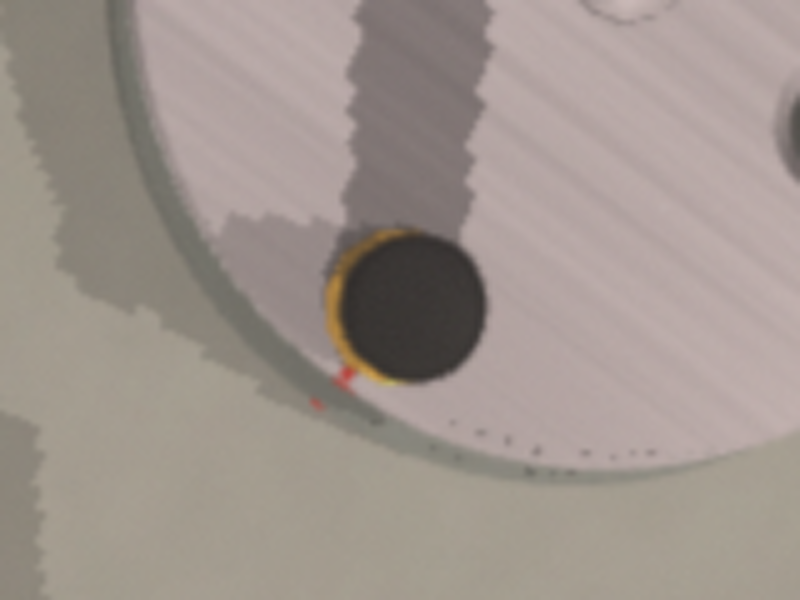

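The picture shows the pin standing upright at (299,102). Its collar top is about 4 mm above the cover (54.7 against 50.7, and the collar is 4 mm thick), and the handle top is at about 93, so the collar sits on the cover. The cover's red line at (285,117) and the base's at (279,122) are both at about 171.5°, and the robot is clear of everything.

```bash
python3 -c "
from h import *
print(ticket.close_job())"
```

```text
the job is handed in; nothing more can be done
None
```

The job is handed in: the index pin is through cover, cavity disc and base, with its collar resting on the cover; the cavity disc's own mark was hidden at the last check, and the lamp, wax tooth and cast blocks were not touched.

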